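Call the baker and point out the stunted shell

TASK

Ring the service bell with a light press on its plunger to call the baker, then point out the one stunted (short) choux shell on the tray: bring the fingertips to a few centimetres above its middle and hold there for at least two seconds. Then show where it should go by pointing in the same way, from just above, at the middle of the square steel pan, and finish there, still pointing. Touch nothing but the bell, and do not lower the fingertips over any other shell, the nozzle or the round containers.

Things in the scene. Friction and masses are not known exactly. Their poses are not given: they have to be found in the camera images.
- tray: aluminium sheet tray with parchment, 250 mm (its x) by 340 mm (its y), rim 27 mm high, fixed; origin at the centre of its underside, inner floor 4 mm up; carries five chocolate choux shells and a piping nozzle in two columns of three places
- short_shell: the stunted shell: chocolate-brown choux shell like the others but only 62 mm long (38 mm wide, 38 mm high), lying on the tray, long way along its y; origin at the centre of its underside; loose, 30 g
- short_shell_top (a point): the top of the stunted shell over its middle, 38 mm above its underside
- shell_a: a good, full-size chocolate choux shell, 120 mm long (its y), 38 mm wide, 38 mm high; origin at the centre of its underside; loose, 30 g
- shell_b: a good, full-size chocolate choux shell, 120 mm long (its y), 38 mm wide, 38 mm high; origin at the centre of its underside; loose, 30 g
- shell_c: a good, full-size chocolate choux shell, 120 mm long (its y), 38 mm wide, 38 mm high; origin at the centre of its underside; loose, 30 g
- shell_d: a good, full-size chocolate choux shell, 120 mm long (its y), 38 mm wide, 38 mm high; origin at the centre of its underside; loose, 30 g
- nozzle: steel piping nozzle, a cone 32 mm wide at the foot and 48 mm high, standing on the tray; origin at the centre of its underside; loose
- bell: steel service bell, a dome 86 mm wide with a push plunger on top, 58 mm high in all, fixed to the table; origin at the centre of its underside
- bell_top (a point): centre of the top of the bell's plunger (a 22 mm wide steel disc), 58 mm above the table, moves down with it
- plunger (a joint): how far the bell's plunger is pressed, m: 0 is up, 0.006 fully down; the bell rings at 0.004; its spring needs 1.5 N to start and 3.3 N to go fully down, and brings it back up
- square_pan: open square steel pan, 96 mm by 96 mm by 40 mm high, 3 mm walls, empty, on the table; origin at the centre of its underside; loose, about 250 g
- square_pan_mouth (a point): centre of the square pan's open mouth, level with its rim, 40 mm above the table
- bowl: round steel bowl, 100 mm across the rim, 40 mm high; origin at the centre of its underside; loose
- round_pan: round straight-sided steel pan, 88 mm across, 40 mm high; origin at the centre of its underside; loose
- spatula: steel kitchen spatula with a black handle, lying flat on the table beyond the tray, crosswise; loose

How it is judged:
By the outcome, as a careful person would: the job done as asked, in the order asked, and still so for the second after the job is handed in, with the robot touching nothing.
It also fails if it takes over 48 s, if anything falls off the work surface, if the arm or the gripper's body presses on something with over 40 N, if the wrist force passes 120 N, or if a joint passes its speed limit or range.

ROBOT

A 6-joint arm with a two-finger parallel gripper is mounted at the origin on the work surface. World frame = base frame: x ahead of the robot, y to its left, z up, the work surface at z = 0. Lengths are in m, angles in degrees, forces in N, time in s.
With the tool pointing down it reaches from about 0.3 to 1 m from the base axis. Payload 5.1 kg.
Tool frame: the origin (TCP) lies between the finger pads, 19 mm behind the fingertips; this is the grasp point; z points along the fingers, y is the line along which they close (so a half turn about z gives the same grasp; the last joint's range is limited). The gripper opens to 95 mm and grips with 3 to 60 N. Pads are 20 mm wide; open, the fingers measure 119 mm over their backs; the gripper's body (75 mm by 180 mm) begins 59 mm behind the grasp point.
Start: joints at [61.788, 7.093, 94.555, -0, 78.352, -4.733], TCP at [0.259, 0.596, 0.233] pointing down, gripper open.
Joint ranges: [-149.61, 149.61], [-58.7, 133.49], [1.44, 155.28], [-77.14, 257.14], [18.33, 153.61], [-166.67, 166.67]. Speed limits (degrees/s): [147.25, 147.25, 180, 180, 180, 180].

INTERFACE

Orientations are given as a 3x3 rotation matrix whose columns are the frame's x, y, z axes.
In Python, from cell import monitor, camera, get_calibration, ctrl gives the robot as it stands.
- The arm moves only by the tool servo_tool, never from a script. Its argument "targets" is a list of rows, each a list of 7 numbers: the shift along the tool's x, y, z scaled (see below), then the turn, a rotation vector about the tool's x, y, z scaled (see below), then the opening, from -1 (shut) to 1 (fully open). In form: [[dx, dy, dz, wx, wy, wz, fingers], ...]. A call has 1 to 20 rows; each row is the pose to reach, as a shift and turn from the pose commanded when the call began, along the tool's axes at that moment; what a row does not reach only later rows make up. The controller multiplies each number of a shift by 800 mm and each number of a turn by 45 degrees. A row lasts 1/10 s, in which the tool goes at most 50 mm and 8.59 degrees, less where a joint would pass 70% of its speed; a pose out of reach is approached as far as the arm can. A call with a number of a shift or a turn outside -1 to 1 is refused whole. A call with a gripper value outside its range is refused whole. The fingers move at their own pace and stop on an object; the grip force is fixed at half the most. Time passes only in rows, so rows that repeat a pose let the fingers close. It gives the time, the measured TCP pose, the force, the opening and the grip force at its end, in the units of the state.
- monitor.observe(): the state, without advancing time (a new reading comes with each control period).
- camera(name): name is "scene" or "top"; returns (picture, depth): 384x512x3 uint8, red, green, blue; 384x512 float32, m along the optical axis (not along the pixel's ray), 0 where there is no reading.
- get_calibration(name): a dict with "mtx" (3x3 intrinsics, pixels), "position" and "orientation" of the camera in the world. Camera axes: x right, y up, looking along -z (the intrinsics and any distortion apply to the point x, -y, -z); pixel columns grow to the right and rows downward; lengths in m; the calibration is good to about 2 mm. A picture is of the moment at which its call begins. get_calibration takes no time and is no camera call.
- ctrl.hand_in(): hands the job in; it is judged then, once.
The state is a dict: "clock": time; "joints": joint angles; "joint_velocities": joint speeds; "joint_efforts": joint torques, N m; "eef_pos": TCP position; "ee_rot": TCP orientation; "contact_force": force on the tool from outside, world axes, zero at the start; "wrist_torque": the same for the moment, N m; "opening": finger opening in m; "gripper_force": force on a finger pad.
Only numpy, scipy, OpenCV 4.12 (cv2) and the standard library are available. Lean on these libraries where they do the work, as an engineer would, in place of code of your own. Each camera call takes 0.05 s, during which the arm holds its last target. There are 200 camera calls.

## Working session

There is one attempt and no reset: what is moved stays moved. The work goes in short steps, Python scripts to look and compute and a tool call to move; the robot and the scene stay as the last step left them, time stands still between calls to the robot, and variables do not carry over. Pictures are saved under pics/ and viewed, at most 10 in all, crops included, and the job is handed in when it is done.

Besides the shell and the picture viewer there is one more tool, called as a command line: name --pt "numbers of a row" for each row, then --argument value for the rest. servo_tool: Moves the arm, as the interface text tells. Shifts and turns lie within -1 to 1; 1 stands for 800 mm of shift or 45 degrees of turn. Its arguments: {"type":"object","properties":{"targets":{"type":"array"}},"required":["targets"]}

```bash
mkdir -p pics; cat > h.py <<'E'
import numpy as np, cv2
from cell import monitor, camera, get_calibration, ctrl
def cloud(name):
    im,d=camera(name); c=get_calibration(name); K=np.array(c["mtx"]); 
    v,u=np.mgrid[:d.shape[0],:d.shape[1]]
    P=np.stack([(u-K[0,2])/K[0,0]*d,-(v-K[1,2])/K[1,1]*d,-d],-1)
    W=P@np.array(c["orientation"]).T+np.array(c["position"]); W[d==0]=np.nan
    return im,W
E
python3 - <<'E'
from h import *
for n in("scene","top"):
    im,W=cloud(n); cv2.imwrite(f"pics/{n}0.png",im[...,::-1]); np.savez(f"{n}0.npz",im=im,W=W)
    c=get_calibration(n);print(c)
s=monitor.observe();print(s["clock"],s["eef_pos"],np.round(s["ee_rot"],3),s["opening"])
E
```

```text
{'mtx': array([[399.80989574,   0.        , 260.00467574],
       [  0.        , 399.80989574, 191.91471541],
       [  0.        ,   0.        ,   1.        ]]), 'position': array([1.35002195, 0.01874171, 0.61548203]), 'orientation': array([[-0.02607797, -0.60668866,  0.79451168],
       [ 0.99964751, -0.01978583,  0.01770261],
       [ 0.0049801 ,  0.79469327,  0.60699078]])}
{'mtx': array([[494.77141764,   0.        , 258.55017713],
       [  0.        , 494.77141764, 196.49320502],
       [  0.        ,   0.        ,   1.        ]]), 'position': array([0.48280113, 0.00728966, 1.31315092]), 'orientation': array([[-0.01754215,  0.99492232, -0.09910524],
       [-0.99977537, -0.01863368, -0.01009892],
       [-0.01189433,  0.09890583,  0.99502571]])}
0.1 [0.25873538 0.59569497 0.23232624] [[-0.917  0.398 -0.001]
 [ 0.398  0.917 -0.002]
 [ 0.    -0.002 -1.   ]] 0.09489903417249067
```

View pics/scene0.png

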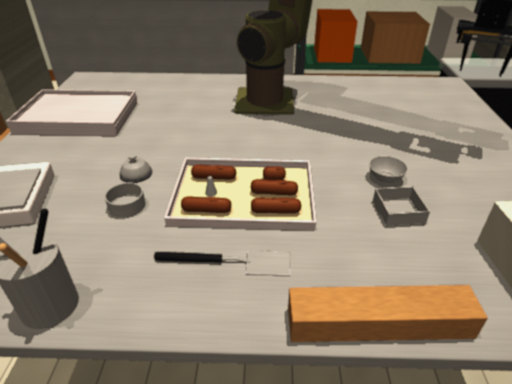

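View pics/top0.png

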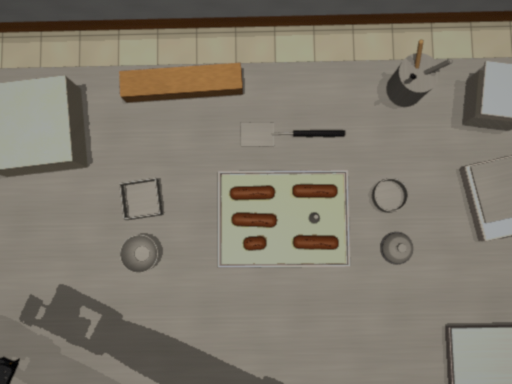

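The scene view shows the bell at about (136,170), the short shell at (274,173) and the square pan at (400,206). In the top view they are at (398,247), (255,243) and (142,199). I'll measure each one from both views.

```bash
cat > m.py <<'E'
from h import *
D={n:np.load(n+"0.npz") for n in("scene","top")}
def ray(n,uv):
    c=get_calibration(n);K=c["mtx"];r=c["orientation"]@np.array([(uv[0]-K[0,2])/K[0,0],-(uv[1]-K[1,2])/K[1,1],-1]);return c["position"],r/np.linalg.norm(r)
def tri(a,b):
    (p,r),(q,s)=ray("scene",a),ray("top",b);t=np.linalg.lstsq(np.c_[r,-s],q-p,rcond=None)[0]
    A,B=p+t[0]*r,q+t[1]*s;return np.round((A+B)/2,4),round(np.linalg.norm(A-B),4)
def cut(n,x0,x1,y0,y1):return D[n]["im"][y0:y1,x0:x1],D[n]["W"][y0:y1,x0:x1]
B={"bell":{"scene":(112,160,148,185),"top":(378,418,228,268)},"shell":{"scene":(258,290,163,181),"top":(238,272,232,254)},"pan":{"scene":(368,435,182,228),"top":(115,168,172,224)}}
for k,v in B.items():
  for n,b in v.items():
    im,W=cut(n,*b);z=W[...,2]
    m=z>{"bell":.012,"shell":.015,"pan":.02}[k]
    if k=="shell": m&=(im[...,0]>im[...,2]*1.8+10)&(im[...,1]<90)
    m=cv2.morphologyEx(m.astype(np.uint8),cv2.MORPH_OPEN,np.ones((2,2)))
    N,l,st,ce=cv2.connectedComponentsWithStats(m);i=1+np.argmax(st[1:,4]);m=l==i
    P=W[m];c=ce[i]+[b[0],b[2]];lo,hi=np.nanpercentile(P,[1,99],axis=0)
    t=P[P[:,2]>np.nanmax(z[m])-.006]
    print(k,n,"px",c.round(1),"n",len(P),"lo",lo.round(3),"hi",hi.round(3),"mid",((lo+hi)/2).round(4),"top",np.mean(t,0).round(4),len(t))
    vv,uu=np.where(m&(z>np.nanmax(z[m])-.006));print("  toppx",(uu.mean()+b[0]).round(1),(vv.mean()+b[2]).round(1))
for n,b in(("scene",(112,160,148,185)),("top",(378,418,228,268)),("top",(115,168,172,224)),("scene",(368,435,182,228))):
    im,_=cut(n,*b);cv2.imwrite(f"pics/c_{n}{b[0]}.png",cv2.resize(im[...,::-1],(400,300),interpolation=0))
a=[cv2.imread(f"pics/c_{x}.png") for x in("scene112","top378","top115","scene368")]
cv2.imwrite("pics/crops.png",np.vstack([np.hstack(a[:2]),np.hstack(a[2:])]))
E
python3 m.py
```

```text
bell scene px [135.6 167.8] n 514 lo [ 0.452 -0.362  0.006] hi [ 0.511 -0.297  0.058] mid [ 0.4815 -0.3296  0.0322] top [ 0.4758 -0.3323  0.0572] 24
  toppx 132.8 155.9
bell top px [398.2 248.6] n 724 lo [ 0.432 -0.379  0.002] hi [ 0.505 -0.302  0.061] mid [ 0.4682 -0.3405  0.0315] top [ 0.4723 -0.3369  0.06  ] 42
  toppx 401.6 247.5
shell scene px [274.6 173.8] n 260 lo [0.491 0.01  0.011] hi [0.55  0.064 0.042] mid [0.5204 0.0372 0.0268] top [0.5096 0.0334 0.0394] 83
  toppx 273.2 171.7
shell top px [255.3 243.7] n 245 lo [0.472 0.003 0.025] hi [0.503 0.057 0.047] mid [0.4876 0.0302 0.0358] top [0.4899 0.0359 0.0437] 57
  toppx 253.2 243.1
pan scene px [403.  203.8] n 852 lo [ 0.561  0.281 -0.001] hi [0.665 0.405 0.041] mid [0.6129 0.343  0.0202] top [0.6178 0.3346 0.0389] 156
  toppx 403.4 200.9
pan top px [125.8 194.8] n 154 lo [0.568 0.329 0.002] hi [0.657 0.381 0.042] mid [0.6123 0.3548 0.0221] top [0.6191 0.371  0.0393] 25
  toppx 123.4 195.4
```

View pics/crops.png

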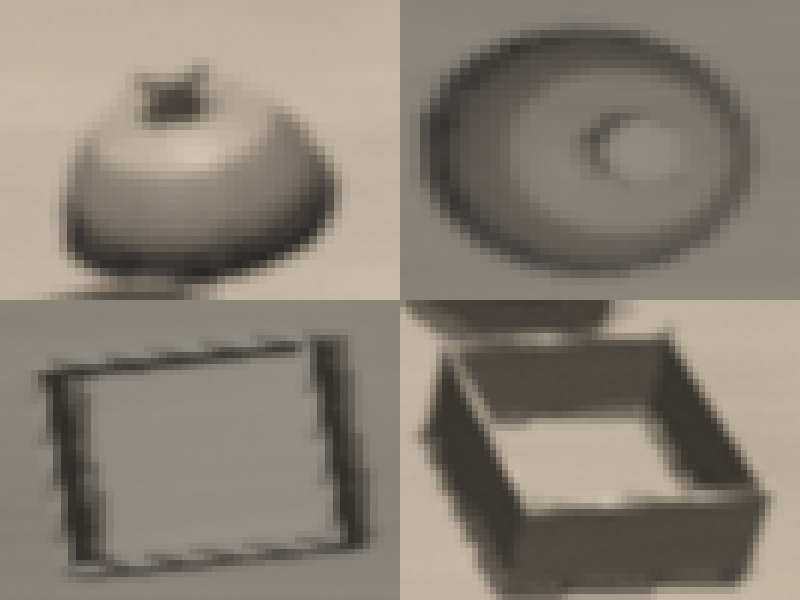

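The crops show the plunger disc centred at about top (402.5,247.7) and scene (132.5,157). The pan's rim corners are visible in both views, centred at about top (140.8,199.6). Next I'll triangulate these points.

```bash
cat > t.py <<'E'
import contextlib,io
with contextlib.redirect_stdout(io.StringIO()): from m import *
def pl(n,uv,z): p,r=ray(n,uv);return (p+r*(z-p[2])/r[2]).round(4)
print("bell",tri((132.5,157),(402.5,247.7)),pl("top",(402.5,247.7),.058),pl("scene",(132.5,157),.058))
q=lambda x,y:(368+(x-400)*67/400,182+(y-300)*46/300)
S=[q(445,345),q(668,335),q(765,495),q(525,512)]
q2=lambda x,y:(115+x*53/400,172+(y-300)*52/300)
T=[q2(72,573),q2(348,545),q2(318,345),q2(42,372)]
ps=[pl("scene",x,.04) for x in S];pt=[pl("top",x,.04) for x in T]
print("pan scene",*ps,np.mean(ps,0));print("pan top",*pt,np.mean(pt,0))
def mask(n,b):
    im=D[n]["im"].astype(int);m=np.zeros(im.shape[:2],np.uint8);x0,x1,y0,y1=b
    m[y0:y1,x0:x1]=((im[...,0]>1.8*im[...,2]+10)&(im[...,1]<100))[y0:y1,x0:x1];return m
for n,b in B["shell"].items():
    m=mask(n,b);c=max(cv2.findContours(m,0,2)[0],key=cv2.contourArea);r=cv2.minAreaRect(c);M=cv2.moments(c);g=(M["m10"]/M["m00"],M["m01"]/M["m00"])
    print("shell",n,r,g,pl(n,g,.025));B["shell"][n]=g
print("shell",tri(B["shell"]["scene"],B["shell"]["top"]))
im=D["top"]["im"].astype(int);m=((im[...,0]>1.8*im[...,2]+10)&(im[...,1]<100)).astype(np.uint8)
for c in cv2.findContours(m[165:270,215:355].copy(),0,2)[0]:
    if cv2.contourArea(c)>60:
        r=cv2.minAreaRect(c);print("all",pl("top",np.add(r[0],(215,165)),.025),r[1],r[2])
E
python3 t.py
```

```text
bell (array([ 0.471 , -0.3386,  0.051 ]), np.float64(0.0059)) [ 0.4716 -0.3397  0.058 ] [ 0.4824 -0.331   0.058 ]
pan scene [0.5758 0.2789 0.04  ] [0.5666 0.3705 0.04  ] [0.6579 0.3814 0.04  ] [0.6698 0.2894 0.04  ] [0.617525 0.33005  0.04    ]
pan top [0.5569 0.3673 0.04  ] [0.5677 0.2727 0.04  ] [0.6582 0.2832 0.04  ] [0.6477 0.3785 0.04  ] [0.607625 0.325425 0.04    ]
shell scene ((271.0, 173.0), (14.0, 26.0), 90.0) (273.6672991777356, 173.50031625553444) [0.4974 0.0348 0.025 ]
shell top ((254.5, 243.0), (12.0, 21.0), 90.0) (254.3302752293578, 242.71024464831802) [0.4909 0.0334 0.025 ]
shell (array([0.4909, 0.0342, 0.0205]), np.float64(0.0015))
all [0.4902 0.033  0.025 ] (12.0, 21.0) 90.0
all [ 0.4899 -0.125   0.025 ] (12.0, 43.0) 90.0
all [0.5514 0.0345 0.025 ] (43.212501525878906, 12.322640419006348) 2.385944128036499
all [0.6233 0.0386 0.025 ] (12.0, 43.0) 90.0
all [ 0.6241 -0.1263  0.025 ] (11.0, 43.0) 90.0
```

servo_tool --pt "-0.2 -0.28 0 0 0 0 -1" --pt "-0.4 -0.55 0 0 0 0 -1" --pt "-0.6 -0.8 0 0 0 0 -1" --pt "-0.71 -0.961 0 0 0 0 -1" --pt "-0.71 -0.961 0 0 0 0 -1" --pt "-0.71 -0.961 0 0 0 0 -1" --pt "-0.71 -0.961 0 0 0 0 -1" --pt "-0.71 -0.961 0 0 0 0 -1" --pt "-0.71 -0.961 0 0 0 0 -1" --pt "-0.71 -0.961 0 0 0 0 -1" --pt "-0.71 -0.961 0 0 0 0 -1" --pt "-0.71 -0.961 0 0 0 0 -1" --pt "-0.71 -0.961 0 0 0 0 -1" --pt "-0.71 -0.961 0 0 0 0 -1" --pt "-0.71 -0.961 0 0 0 0 -1" --pt "-0.71 -0.961 0 0 0 0 -1" --pt "-0.71 -0.961 0 0 0 0 -1" --pt "-0.71 -0.961 0 0 0 0 -1" --pt "-0.71 -0.961 0 0 0 0 -1" --pt "-0.71 -0.961 0 0 0 0 -1"

```text
clock: 2.1
eef_pos: [0.4735, -0.3395, 0.2321]
ee_rot: [[-0.916, 0.402, -0.002], [0.402, 0.916, 0.0], [0.001, -0.001, -1.0]]
contact_force: [-0.0, 0.4, -0.7]
opening: 0.0004
gripper_force: 0.0
```

servo_tool --pt "0 0 0.06 0 0 0 -1" --pt "0 0 0.11 0 0 0 -1" --pt "0 0 0.15 0 0 0 -1" --pt "0 0 0.165 0 0 0 -1" --pt "0 0 0.165 0 0 0 -1"

```text
clock: 2.6
eef_pos: [0.4724, -0.3337, 0.0993]
ee_rot: [[-0.917, 0.398, -0.004], [0.398, 0.917, 0.003], [0.005, 0.002, -1.0]]
contact_force: [-0.2, 0.1, 0.0]
opening: 0.0009
gripper_force: 0.0
```

```bash
python3 - <<'E'
from h import *
o=[]
for n,b in(("scene",(96,172,125,185)),("top",(358,438,218,278))):
    im,W=cloud(n);o.append(cv2.resize(im[b[2]:b[3],b[0]:b[1],::-1],(400,300),interpolation=0))
cv2.imwrite("pics/near.png",np.hstack(o));s=monitor.observe();print(s["clock"],s["eef_pos"],s["contact_force"])
from t import pl
E
```

```text
2.7 [ 0.4744773  -0.3355821   0.10309719] [ 0.30349122 -0.67574992 -0.48109776]
bell (array([ 0.471 , -0.3386,  0.051 ]), np.float64(0.0059)) [ 0.4716 -0.3397  0.058 ] [ 0.4824 -0.331   0.058 ]
pan scene [0.5758 0.2789 0.04  ] [0.5666 0.3705 0.04  ] [0.6579 0.3814 0.04  ] [0.6698 0.2894 0.04  ] [0.617525 0.33005  0.04    ]
pan top [0.5569 0.3673 0.04  ] [0.5677 0.2727 0.04  ] [0.6582 0.2832 0.04  ] [0.6477 0.3785 0.04  ] [0.607625 0.325425 0.04    ]
shell scene ((271.0, 173.0), (14.0, 26.0), 90.0) (273.6672991777356, 173.50031625553444) [0.4974 0.0348 0.025 ]
shell top ((254.5, 243.0), (12.0, 21.0), 90.0) (254.3302752293578, 242.71024464831802) [0.4909 0.0334 0.025 ]
shell (array([0.4909, 0.0342, 0.0205]), np.float64(0.0015))
all [0.4902 0.033  0.025 ] (12.0, 21.0) 90.0
all [ 0.4899 -0.125   0.025 ] (12.0, 43.0) 90.0
all [0.5514 0.0345 0.025 ] (43.212501525878906, 12.322640419006348) 2.385944128036499
all [0.6233 0.0386 0.025 ] (12.0, 43.0) 90.0
all [ 0.6241 -0.1263  0.025 ] (11.0, 43.0) 90.0
```

View pics/near.png

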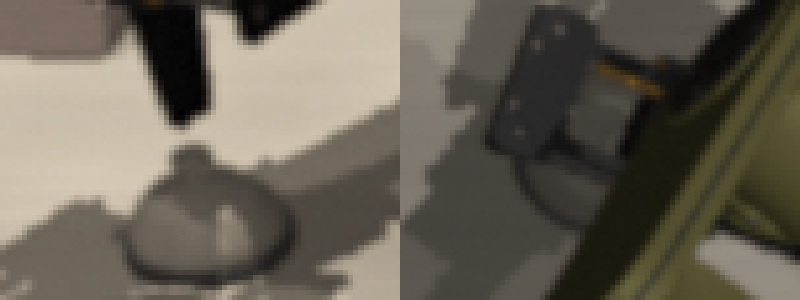

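servo_tool --pt "0 0.003 0.015 0 0 0 -1" --pt "0 0.003 0.024 0 0 0 -1" --pt "0 0.003 0.0275 0 0 0 -1" --pt "0 0.003 0.0275 0 0 0 -1" --pt "0 0.003 0.0275 0 0 0 -1"

```text
clock: 3.2
eef_pos: [0.4747, -0.3332, 0.0796]
ee_rot: [[-0.917, 0.398, 0.0], [0.398, 0.917, -0.0], [-0.0, -0.0, -1.0]]
contact_force: [-0.2, -0.2, -0.1]
opening: 0.0004
gripper_force: 0.0
```

```bash
python3 - <<'E'
from h import *
p=[];f=[]
for i in range(8):
    im,W=cloud("scene"); s=monitor.observe();p.append(s["eef_pos"]);f.append(s["contact_force"])
p=np.mean(p,0);print(s["clock"],p,np.mean(f,0),np.std(f,0))
b=(96,172,125,185);x=cv2.resize(im[b[2]:b[3],b[0]:b[1],::-1],(760,600),interpolation=0)
c=get_calibration("scene");K=c["mtx"]
for w,col in((p-[0,0,.019],(0,0,255)),(p*[1,1,0]+[0,0,.058],(0,255,0))):
    q=c["orientation"].T@(w-c["position"]);u=K[0,2]-K[0,0]*q[0]/q[2];v=K[1,2]+K[1,1]*q[1]/q[2];print(u,v)
    cv2.circle(x,(int((u-96+.5)*10),int((v-125+.5)*10)),4,col,-1)
cv2.imwrite("pics/near2.png",x)
E
```

```text
3.6 [ 0.47476102 -0.33324978  0.07973935] [-0.03088416  0.00625794  0.03943216] [0.47674249 0.4067759  0.3446376 ]
132.24651766251142 154.51770328007478
132.44552954648725 155.4143621866702
```

View pics/near2.png

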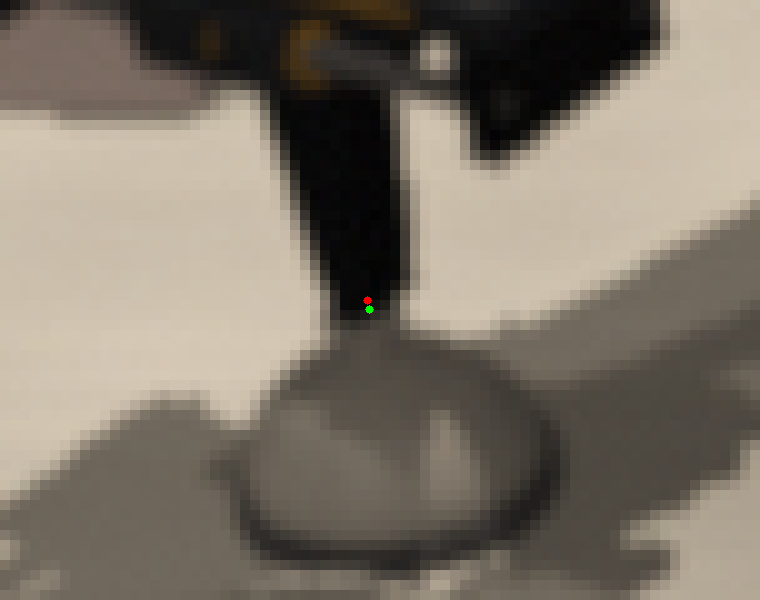

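The fingertips sit right over the plunger, at about (370,310) in the crop, with the tip at z ≈ 0.061. I'll press in small steps.

servo_tool --pt "-0.002 0 0.003 0 0 0 -1" --pt "-0.002 0 0.005 0 0 0 -1" --pt "-0.002 0 0.007 0 0 0 -1" --pt "-0.002 0 0.007 0 0 0 -1"

```text
clock: 4.0
eef_pos: [0.4764, -0.3339, 0.074]
ee_rot: [[-0.917, 0.398, 0.001], [0.398, 0.917, -0.0], [-0.001, -0.0, -1.0]]
contact_force: [0.8, -0.1, 2.3]
opening: 0.0003
gripper_force: 1.1
```

servo_tool --pt "0 0 0.001 0 0 0 -1" --pt "0 0 0.0017 0 0 0 -1" --pt "0 0 0.0017 0 0 0 -1"

```text
clock: 4.3
eef_pos: [0.4764, -0.3339, 0.0728]
ee_rot: [[-0.917, 0.398, 0.001], [0.398, 0.917, -0.001], [-0.001, -0.0, -1.0]]
contact_force: [1.8, -1.0, 2.1]
opening: 0.0004
gripper_force: 1.3
```

servo_tool --pt "0 0 0.0008 0 0 0 -1" --pt "0 0 0.0013 0 0 0 -1" --pt "0 0 0.0013 0 0 0 -1"

```text
clock: 4.6
eef_pos: [0.4764, -0.3339, 0.0717]
ee_rot: [[-0.917, 0.398, 0.001], [0.398, 0.917, -0.001], [-0.001, -0.0, -1.0]]
contact_force: [1.6, 0.2, 3.6]
opening: 0.0001
gripper_force: 1.5
```

```bash
python3 - <<'E'
from h import *
p=[];f=[]
for i in range(6):
    camera("scene"); s=monitor.observe();p.append(s["eef_pos"]);f.append(s["contact_force"])
print(s["clock"],np.mean(p,0),np.mean(f,0))
E
```

```text
4.9 [ 0.47635766 -0.33392453  0.0716915 ] [ 1.79247703 -0.83300057  2.80030118]
```

servo_tool --pt "0 0 0.0006 0 0 0 -1" --pt "0 0 0.001 0 0 0 -1" --pt "0 0 0.001 0 0 0 -1"

```text
clock: 5.2
eef_pos: [0.4764, -0.3339, 0.0711]
ee_rot: [[-0.917, 0.398, 0.001], [0.398, 0.917, -0.0], [-0.001, -0.0, -1.0]]
contact_force: [1.9, -0.9, 5.1]
opening: 0.0004
gripper_force: 2.4
```

```bash
python3 - <<'E'
from h import *
p=[];f=[]
for i in range(6):
    camera("scene"); s=monitor.observe();p.append(s["eef_pos"]);f.append(s["contact_force"])
print(s["clock"],np.mean(p,0),np.mean(f,0))
E
```

```text
5.5 [ 0.47633275 -0.33392688  0.07104929] [ 1.80526628 -0.80728274  5.16507309]
```

The force reached 5 N with the tip at 0.052 m, so the plunger is fully down and the bell has rung. Next I'll lift and move to the short shell.

servo_tool --pt "0 0 -0.06 0 0 0 -1" --pt "0 0 -0.12 0 0 0 -1" --pt "0 0 -0.17 0 0 0 -1" --pt "0 0 -0.2 0 0 0 -1" --pt "0.02 0.05 -0.2 0 0 0 -1" --pt "0.04 0.105 -0.2 0 0 0 -1" --pt "0.062 0.16 -0.2 0 0 0 -1" --pt "0.083 0.215 -0.2 0 0 0 -1" --pt "0.104 0.27 -0.2 0 0 0 -1" --pt "0.125 0.325 -0.2 0 0 0 -1" --pt "0.145 0.38 -0.2 0 0 0 -1" --pt "0.16 0.415 -0.2 0 0 0 -1" --pt "0.165 0.43 -0.2 0 0 0 -1" --pt "0.165 0.43 -0.2 0 0 0 -1" --pt "0.165 0.43 -0.2 0 0 0 -1"

```text
clock: 7.0
eef_pos: [0.4916, 0.0336, 0.2298]
ee_rot: [[-0.917, 0.399, -0.002], [0.399, 0.917, -0.001], [0.002, -0.001, -1.0]]
contact_force: [-0.6, -0.2, 0.2]
opening: 0.0005
gripper_force: 0.0
```

servo_tool --pt "0 0 0.05 0 0 0 -1" --pt "0 0 0.09 0 0 0 -1" --pt "0 0 0.12 0 0 0 -1" --pt "0 0 0.14 0 0 0 -1" --pt "0 0 0.15 0 0 0 -1" --pt "0 0 0.15 0 0 0 -1" --pt "0 0 0.15 0 0 0 -1"

```text
clock: 7.7
eef_pos: [0.4927, 0.0336, 0.1114]
ee_rot: [[-0.917, 0.399, 0.001], [0.399, 0.917, -0.0], [-0.001, 0.0, -1.0]]
contact_force: [0.1, -0.7, 1.3]
opening: 0.0002
gripper_force: 0.0
```

```bash
python3 - <<'E'
from h import *
im,W=cloud("scene"); it,_=cloud("top"); s=monitor.observe();p=np.array(s["eef_pos"]);print(s["clock"],p,s["contact_force"])
b=(236,316,130,190);x=cv2.resize(im[b[2]:b[3],b[0]:b[1],::-1],(640,480),interpolation=0)
c=get_calibration("scene");K=c["mtx"]
for w,col in((p-[0,0,.019],(0,0,255)),(p*[1,1,0]+[0,0,.042],(0,255,0))):
    q=c["orientation"].T@(w-c["position"]);u=K[0,2]-K[0,0]*q[0]/q[2];v=K[1,2]+K[1,1]*q[1]/q[2];print(u,v)
    cv2.circle(x,(int((u-b[0]+.5)*8),int((v-b[2]+.5)*8)),4,col,-1)
cv2.imwrite("pics/shell.png",x)
E
```

```text
7.8 [0.49302176 0.03401173 0.11203643] [-0.26956117  0.16123856  0.08890634]
274.03429557542665 150.0617702899976
273.5130318537501 167.08494503007404
```

View pics/shell.png

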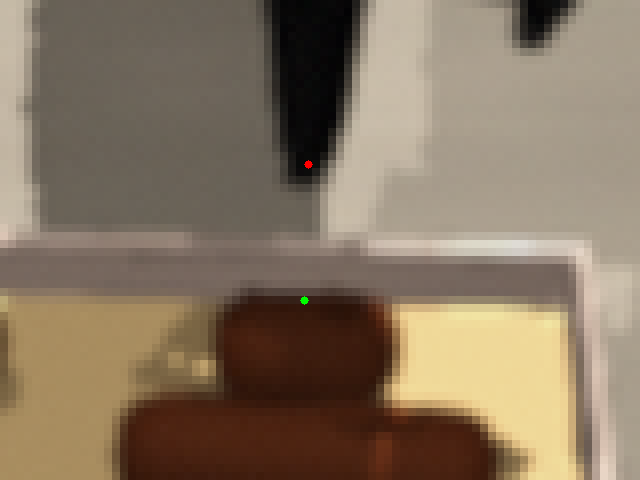

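The point projected below the tip falls on the middle of the short shell's top, at crop (304,300). I'll lower another 20 mm, leaving about 3 cm of clearance, and hold.

servo_tool --pt "-0.001 0 0.013 0 0 0 -1" --pt "-0.002 0 0.023 0 0 0 -1" --pt "-0.002 0 0.026 0 0 0 -1" --pt "-0.002 0 0.026 0 0 0 -1" --pt "-0.002 0 0.026 0 0 0 -1" --pt "-0.002 0 0.026 0 0 0 -1" --pt "-0.002 0 0.026 0 0 0 -1" --pt "-0.002 0 0.026 0 0 0 -1" --pt "-0.002 0 0.026 0 0 0 -1" --pt "-0.002 0 0.026 0 0 0 -1" --pt "-0.002 0 0.026 0 0 0 -1" --pt "-0.002 0 0.026 0 0 0 -1" --pt "-0.002 0 0.026 0 0 0 -1" --pt "-0.002 0 0.026 0 0 0 -1" --pt "-0.002 0 0.026 0 0 0 -1" --pt "-0.002 0 0.026 0 0 0 -1" --pt "-0.002 0 0.026 0 0 0 -1" --pt "-0.002 0 0.026 0 0 0 -1" --pt "-0.002 0 0.026 0 0 0 -1" --pt "-0.002 0 0.026 0 0 0 -1"

```text
clock: 9.8
eef_pos: [0.4935, 0.0337, 0.0898]
ee_rot: [[-0.917, 0.398, -0.0], [0.398, 0.917, -0.0], [0.0, -0.0, -1.0]]
contact_force: [-0.9, 0.2, -0.2]
opening: 0.0003
gripper_force: 0.0
```

servo_tool --pt "0 0 0 0 0 0 -1" --pt "0 0 0 0 0 0 -1" --pt "0 0 0 0 0 0 -1" --pt "0 0 0 0 0 0 -1" --pt "0 0 0 0 0 0 -1" --pt "0 0 0 0 0 0 -1" --pt "0 0 0 0 0 0 -1" --pt "0 0 0 0 0 0 -1" --pt "0 0 0 0 0 0 -1" --pt "0 0 0 0 0 0 -1" --pt "0 0 0 0 0 0 -1" --pt "0 0 0 0 0 0 -1" --pt "0 0 0 0 0 0 -1" --pt "0 0 0 0 0 0 -1" --pt "0 0 0 0 0 0 -1"

```text
clock: 11.3
eef_pos: [0.4935, 0.0337, 0.0898]
ee_rot: [[-0.917, 0.398, -0.0], [0.398, 0.917, -0.0], [0.0, -0.0, -1.0]]
contact_force: [1.2, 0.1, 0.3]
opening: 0.0
gripper_force: 0.0
```

servo_tool --pt "0 0 -0.05 0 0 0 -1" --pt "0 0 -0.11 0 0 0 -1" --pt "0 0 -0.16 0 0 0 -1" --pt "0 0 -0.175 0 0 0 -1" --pt "0.001 0.05 -0.175 0 0 0 -1" --pt "0.002 0.1 -0.175 0 0 0 -1" --pt "0.004 0.155 -0.175 0 0 0 -1" --pt "0.005 0.21 -0.175 0 0 0 -1" --pt "0.006 0.265 -0.175 0 0 0 -1" --pt "0.007 0.32 -0.175 0 0 0 -1" --pt "0.009 0.37 -0.175 0 0 0 -1" --pt "0.009 0.397 -0.175 0 0 0 -1" --pt "0.009 0.397 -0.175 0 0 0 -1" --pt "0.009 0.397 -0.175 0 0 0 -1"

```text
clock: 12.7
eef_pos: [0.6129, 0.3277, 0.2283]
ee_rot: [[-0.917, 0.398, -0.002], [0.398, 0.917, -0.001], [0.001, -0.002, -1.0]]
contact_force: [-0.7, -0.4, 0.9]
opening: 0.0006
gripper_force: 0.0
```

servo_tool --pt "0 0 0.05 0 0 0 -1" --pt "0 0 0.09 0 0 0 -1" --pt "0 0 0.12 0 0 0 -1" --pt "0 0 0.14 0 0 0 -1" --pt "0 0 0.15 0 0 0 -1" --pt "0 0 0.15 0 0 0 -1" --pt "0 0 0.15 0 0 0 -1"

```text
clock: 13.4
eef_pos: [0.6143, 0.328, 0.1114]
ee_rot: [[-0.917, 0.399, 0.002], [0.399, 0.917, 0.001], [-0.002, 0.002, -1.0]]
contact_force: [0.8, -0.5, -0.7]
opening: 0.0005
gripper_force: 0.0
```

```bash
python3 - <<'E'
from h import *
im,W=cloud("scene"); s=monitor.observe();p=np.array(s["eef_pos"]);print(s["clock"],p,s["contact_force"])
b=(360,440,170,230);x=cv2.resize(im[b[2]:b[3],b[0]:b[1],::-1],(640,480),interpolation=0)
c=get_calibration("scene");K=c["mtx"]
for w,col in((p-[0,0,.019],(0,0,255)),(p*[1,1,0]+[0,0,.04],(0,255,0))):
    q=c["orientation"].T@(w-c["position"]);u=K[0,2]-K[0,0]*q[0]/q[2];v=K[1,2]+K[1,1]*q[1]/q[2];print(u,v)
    cv2.circle(x,(int((u-b[0]+.5)*8),int((v-b[2]+.5)*8)),4,col,-1)
cv2.imwrite("pics/pan.png",x)
E
```

```text
13.45 [0.61451869 0.32819207 0.11188759] [-0.52999393 -0.23942699  1.19441368]
405.41926302282457 180.8513302214157
400.27657447109794 199.33757624073166
```

View pics/pan.png

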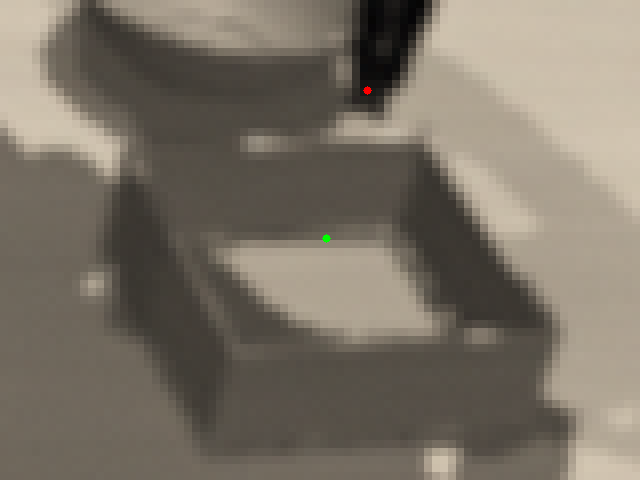

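The point projected below the tip (326,238) matches the centre of the pan's rim, at about (332,237). I'll lower the last 2 cm and hold.

servo_tool --pt "0 0 0.013 0 0 0 -1" --pt "0 0 0.023 0 0 0 -1" --pt "0 0 0.027 0 0 0 -1" --pt "0 0 0.027 0 0 0 -1" --pt "0 0 0.027 0 0 0 -1" --pt "0 0 0.027 0 0 0 -1" --pt "0 0 0.027 0 0 0 -1" --pt "0 0 0.027 0 0 0 -1" --pt "0 0 0.027 0 0 0 -1" --pt "0 0 0.027 0 0 0 -1" --pt "0 0 0.027 0 0 0 -1" --pt "0 0 0.027 0 0 0 -1" --pt "0 0 0.027 0 0 0 -1" --pt "0 0 0.027 0 0 0 -1" --pt "0 0 0.027 0 0 0 -1" --pt "0 0 0.027 0 0 0 -1" --pt "0 0 0.027 0 0 0 -1" --pt "0 0 0.027 0 0 0 -1" --pt "0 0 0.027 0 0 0 -1" --pt "0 0 0.027 0 0 0 -1"

```text
clock: 15.45
eef_pos: [0.6134, 0.3279, 0.0882]
ee_rot: [[-0.917, 0.398, -0.0], [0.398, 0.917, -0.0], [0.0, -0.0, -1.0]]
contact_force: [-0.5, 0.5, -0.0]
opening: 0.0006
gripper_force: 0.0
```

servo_tool --pt "0 0 0 0 0 0 -1" --pt "0 0 0 0 0 0 -1" --pt "0 0 0 0 0 0 -1" --pt "0 0 0 0 0 0 -1" --pt "0 0 0 0 0 0 -1"

```text
clock: 15.95
eef_pos: [0.6135, 0.3279, 0.0883]
ee_rot: [[-0.917, 0.398, 0.0], [0.398, 0.917, 0.0], [-0.0, 0.0, -1.0]]
contact_force: [-0.5, -0.2, 0.3]
opening: 0.0003
gripper_force: 0.0
```

```bash
python3 -c "
from h import *
s=monitor.observe();print(s['clock'],s['eef_pos'],s['contact_force']);print(ctrl.hand_in())"
```

```text
15.95 [0.61348668 0.32793461 0.08827132] [-0.519365   -0.18830662  0.31779233]
the job is handed in; nothing more can be done
None
```

The job is handed in at 16 s: I pressed the bell plunger fully down (about 5 N), pointed about 3 cm above the short shell for over 3 s, and finished pointing about 3 cm above the middle of the square pan, touching only the bell as far as the force readings show.

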